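Turn the sample carrier round in its tray and fill it

ROBOT

A 6-joint arm with a two-finger parallel gripper is mounted at the origin on the work surface. World frame = base frame: x ahead of the robot, y to its left, z up, the work surface at z = 0. Lengths are in m, angles in degrees, forces in N, time in s.
With the tool pointing down it reaches from about 0.3 to 0.85 m from the base axis. Payload 5.4 kg.
Tool frame: the origin (TCP) lies between the finger pads; the fingertips stand 25 mm ahead of it and the grasp point (between the pads) lies 6 mm ahead of it (manip.nose_length is the distance from the TCP to the fingertips, in m); z points along the fingers, y is the line along which they close (so a half turn about z gives the same grasp; the last joint's range is limited). The gripper opens to 85 mm and grips with 20 to 120 N. Pads are 22 mm wide; open, the fingers measure 114 mm over their backs; the gripper's body (76 mm by 85 mm) begins 54 mm behind the grasp point. The pads swing forward as they close: fully open they stand 13 mm farther back than shut.
Start: joints at [-77.011, 9.076, 91.501, -0, 79.423, -12.038], TCP at [0.243, -0.521, 0.256] pointing down, gripper open.
Joint ranges: [-166.64, 166.64], [-54.1, 131.32], [10.49, 154.53], [-73.88, 253.88], [9.74, 151.15], [-171.62, 171.62]. Speed limits (degrees/s): [147.25, 147.25, 180, 180, 180, 180].

INTERFACE

Orientations are given as [roll, pitch, yaw] about the fixed x, y, z axes, in that order (R = Rz(yaw) Ry(pitch) Rx(roll)).
In Python, from workcell import manip gives the robot as it stands.
- The arm moves only by the tool apply_moves, never from a script. Its arguments are lists of equal length, an entry for each row: "xyz": the shift along the world's x, y, z scaled (see below), a list of three; "turn": the turn, a rotation vector about the world's x, y, z scaled (see below), a list of three. In form: {"xyz": [[x, y, z], ...], "turn": [[rx, ry, rz], ...]}. A call has 1 to 20 rows; each row is the pose to reach, as a shift and turn from the pose commanded when the call began, turning the shorter way round; what a row does not reach only later rows make up. The controller multiplies each number of a shift by 30 cm and each number of a turn by 180 degrees. A row lasts 1/10 s, in which the tool goes at most 50 mm and 8.59 degrees, less where a joint would pass 70% of its speed; a pose out of reach is approached as far as the arm can. A call with a number of a shift or a turn outside -1 to 1 is refused whole. A call with a gripper value outside its range is refused whole. "fingers" is the opening, from -1 (shut) to 1 (fully open), set as the call begins (left out, the last holds). The fingers move at their own pace and stop on an object; the grip force is fixed at half the most. Time passes only in rows, so rows that repeat a pose let the fingers close. It gives the time, the measured TCP pose, the force, the opening and the grip force at its end, in the units of the state.
- manip.read_state(): the state, without advancing time (a new reading comes with each control period).
- manip.grab_frame(name): name is "side" or "top"; returns a dict with "frame" (384x512x3 uint8, blue, green, red), "mtx" (3x3 intrinsics, pixels), "R" (3x3) and "t" (3): a world point X has camera coordinates R X + t. Camera axes: x right, y down, z forward; pixel columns grow to the right and rows downward; lengths in m; the calibration is good to about 2 mm. A picture is of the moment at which its call begins. There is no depth.
- manip.hand_in(): hands the job in; it is judged then, once.
The state is a dict: "clock": time; "joint_positions": joint angles; "qvel": joint speeds; "joint_efforts": joint torques, N m; "tcp_pos": TCP position; "ee_rot": TCP orientation; "force": force on the tool from outside, world axes, zero at the start; "wrist_torque": the same for the moment, N m; "gripper_width": finger opening in m; "grip_force": force on a finger pad.
Only numpy, scipy, OpenCV 4.12 (cv2) and the standard library are available. Lean on these libraries where they do the work, as an engineer would, in place of code of your own. Each camera call takes 0.05 s, during which the arm holds its last target. There are 200 camera calls.

TASK

The white carrier sits the wrong way round in its steel tray. Lift it clear by its handle with its jar and pot riding upright in it, turn it half round so that its blue end is at the tray's blue tab, and lower it fully home without dropping it. The jar and the pot standing loose on the table belong in the carrier's empty pockets, round in round and square in square: set them upright on the pocket floors without dropping them, leave the bottle, cup and brush undisturbed, and let go of everything.

Things in the scene. Friction and masses are not known exactly. Their poses are not given: they have to be found in the camera images.
- housing: steel tray fixed to the table: floor 4 mm thick, cavity 182 x 146 mm, straight walls 3 mm thick up to 40 mm above the table, then a lip leaning 6 mm outward up to its top at 50 mm; 200 x 164 mm over the lip. Blue tab (90 mm wide, sticks out 24 mm, 22-30 mm above the table) on its +x end. Origin on the table under the cavity's centre, x along the length to the blue tab, z up
- insert: white carrier, loose, about 0.4 kg unladen: block 176 x 140 x 30 mm (3 mm play all round) with pockets 24 mm deep, two square at +x (blue stripe), two round at -x. Origin at the centre of its underside, x to its blue end, z up. Seated, the underside is 4 mm above the table. At the start its x points opposite to the tray's. Turned, it sweeps a circle of 113 mm radius, wider than the tray
- handle (a point): on the carrier: middle of its handle bar, at (0, 0, 95) mm in its frame. The steel bar lies along the carrier's x, 150 mm long, 10 mm wide (y), 12 mm tall, on uprights 10 mm thick at x = +-80 mm; the balance point is below its middle
- insert_blue_end (a point): on the carrier: middle of the top edge of its blue end, at (88, 0, 30) mm in its frame
- housing_blue_end (a point): on the tray: where the carrier's insert_blue_end must lie when it is home, at (88, 0, 34) mm in the tray's frame
- round_empty (a point): centre of the floor of the carrier's empty round pocket (54 mm across), at (-43, 36, 6) mm in the carrier's frame; axes as the carrier's
- square_empty (a point): centre of the floor of the carrier's empty square pocket (46 x 46 mm), at (43, -36, 6) mm in the carrier's frame; its sides are along the carrier's x and y
- round_full (a point): centre of the floor of the round pocket that holds a jar from the start, at (-43, -36, 6) mm in the carrier's frame
- square_full (a point): centre of the floor of the square pocket that holds a pot from the start, at (43, 36, 6) mm in the carrier's frame
- jar: loose on the table, to go into the empty round pocket: round amber jar with a white lid, 48 mm in diameter, 72 mm tall (lid from 54 mm up, same diameter), about 90 g; origin at the centre of its underside, z up through the lid
- pot: loose on the table, to go into the empty square pocket: square grey pot with a red lid, 40 x 40 mm, 72 mm tall (lid from 55 mm up, same width), about 90 g; origin at the centre of its underside, x and y square to its sides, z up through the lid
- jar_loaded: already in the carrier and to stay there: round amber jar with a white lid, 48 mm in diameter, 72 mm tall (lid from 54 mm up, same diameter), about 90 g; origin at the centre of its underside, z up through the lid
- pot_loaded: already in the carrier and to stay there: square grey pot with a red lid, 40 x 40 mm, 72 mm tall (lid from 55 mm up, same width), about 90 g; origin at the centre of its underside, x and y square to its sides, z up through the lid
- bottle: bystander: white bottle with a blue cap, 48 mm in diameter, 120 mm tall, close beside the tray's long +y side, inside the circle that the carrier sweeps; origin at the centre of its underside, z up
- cup: bystander: open steel cup, 68 mm in diameter, 85 mm tall, standing near the loose jar and pot (these three swap places); origin at the centre of its underside, z up
- brush: bystander: yellow-handled brush 160 mm long lying on the table beyond the loose jar and pot; 20 mm high; origin at the middle of its underside, x along its length
Things that resemble listed ones, but are neither listed nor needed, are in the scene too. Several things have the shape of the insert; the one meant has the colours described above. Leave any purple look-alike of the pot_loaded alone.

How it is judged:
By the outcome, as a careful person would: the job done as asked, in the order asked, and still so for the second after the job is handed in, with the robot touching nothing.
It also fails if it takes over 72 s, if anything falls off the work surface, if the arm or the gripper's body presses on something with over 40 N, if the wrist force passes 120 N, or if a joint passes its speed limit or range.

## Working session

There is one attempt and no reset: what is moved stays moved. The work goes in short steps, Python scripts to look and compute and a tool call to move; the robot and the scene stay as the last step left them, time stands still between calls to the robot, and variables do not carry over. Pictures are saved under pics/ and viewed, at most 10 in all, crops included, and the job is handed in when it is done.

Besides the shell and the picture viewer there is one more tool, called as name(argument=value, ...), one argument or row to a line, values as JSON. apply_moves: Moves the arm, as the interface text tells. Shifts and turns lie within -1 to 1; 1 stands for 30 cm of shift or 180 degrees of turn. Its arguments: {"type":"object","properties":{"xyz":{"type":"array","items":{"type":"array","items":{"type":"number"}}},"turn":{"type":"array","items":{"type":"array","items":{"type":"number"}}},"fingers":{"type":"number"}},"required":["xyz","turn"]}

```bash
mkdir -p pics; ls; cat > h.py <<'E'
import numpy as np, cv2
from workcell import manip
def grab(n):
    f=manip.grab_frame(n); return f['frame'],np.array(f['mtx']),np.array(f['R']),np.array(f['t'])
def ray(px,cam,z):
    _,K,R,t=cam
    d=R.T@np.linalg.solve(K,[px[0],px[1],1.]); o=-R.T@t
    return o+d*(z-o[2])/d[2]
def proj(X,cam):
    _,K,R,t=cam
    p=K@(R@np.array(X)+t); return p[:2]/p[2]
E
python3 - <<'E'
from h import *
for n in('side','top'):
    c=grab(n); cv2.imwrite(f'pics/{n}0.png',cv2.resize(c[0],(800,600),interpolation=cv2.INTER_CUBIC)); cv2.imwrite(f'raw_{n}.png',c[0]); print(n,c[1:],-c[2].T@c[3])
print(manip.read_state())
E
```

```text
pics
side (array([[482.40840656,   0.        , 239.89262032],
       [  0.        , 482.40840656, 189.79358518],
       [  0.        ,   0.        ,   1.        ]]), array([[ 0.81019416, -0.58570993,  0.02300656],
       [-0.37485261, -0.5478976 , -0.74785944],
       [ 0.45063394,  0.59728728, -0.66345833]]), array([-0.34468884,  0.30219868,  1.4143493 ])) [-0.24480894 -0.88108659  1.17229407]
top (array([[493.14627162,   0.        , 256.86465686],
       [  0.        , 493.14627162, 189.03575053],
       [  0.        ,   0.        ,   1.        ]]), array([[ 0.00466293, -0.9999875 ,  0.0018035 ],
       [-0.99030532, -0.00486815, -0.13882244],
       [ 0.13882948, -0.00113869, -0.99031565]]), array([0.09868066, 0.5244685 , 1.48175734])) [0.31321221 0.10291988 1.5400375 ]
{'clock': 0.1, 'joint_positions': array([-7.70115984e+01,  9.10916361e+00,  9.15670773e+01,  1.46116115e-04,
        7.94239812e+01, -1.20360492e+01]), 'qvel': array([-0.06809519, -0.1729351 , -0.13038185,  0.0354084 ,  0.03075793,
        0.13120121]), 'joint_efforts': array([ 7.62260970e-04, -3.96990466e+01, -3.32337141e+01, -2.14780771e-04,
        4.20428929e-03,  5.92053979e-06]), 'tcp_pos': array([ 0.24310673, -0.52050858,  0.25539559]), 'ee_rot': array([-1.79902011e+02, -2.10394425e-02,  2.50244059e+01]), 'force': array([-0.74944369,  0.64376262, -0.96754239]), 'wrist_torque': array([ 0.04118225,  0.03224161, -0.00400345]), 'grip_force': 0.0, 'gripper_width': 0.08529092228628178}
```

View pics/side0.png

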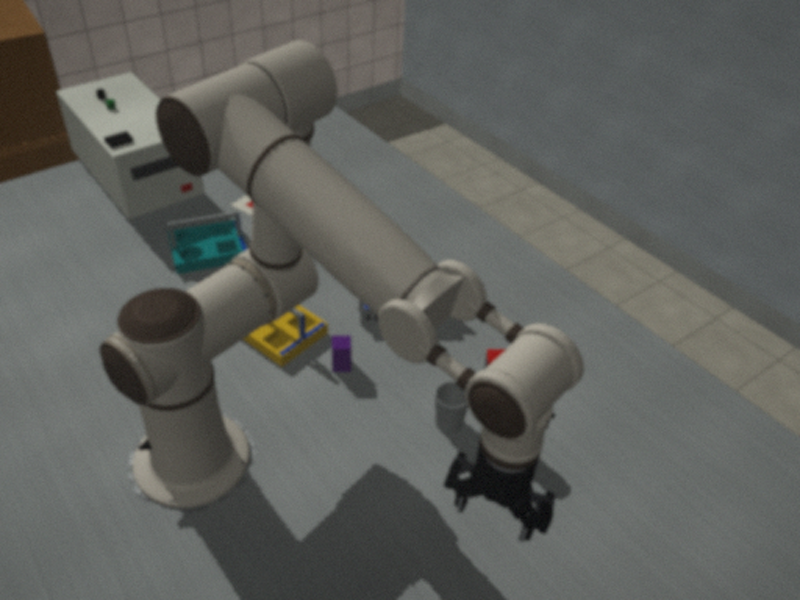

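View pics/top0.png

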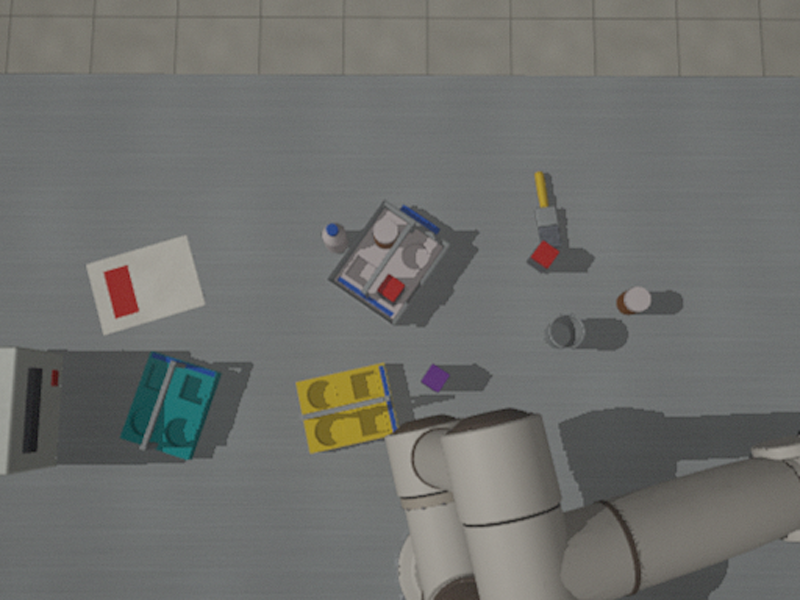

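The side view is mostly blocked by the arm. The top view shows the tray with the white carrier at about (392,262), the bottle at (333,236), the loose pot at (544,256), the jar at (633,300), the cup at (565,331) and the brush at (543,205).

```bash
python3 - <<'E'
from h import *
im=cv2.imread('raw_top.png')
a=im[120:215,200:305]; b=im[100:235,335:450]
a=cv2.resize(a,(400*105//95+0,400),interpolation=cv2.INTER_CUBIC)
b=cv2.resize(b,(345,405),interpolation=cv2.INTER_CUBIC)[:400]
cv2.imwrite('pics/crop1.png',np.hstack([a,b])); print(a.shape)
h=cv2.cvtColor(im,cv2.COLOR_BGR2HSV)
def blobs(m,name,mn=12):
    n,l,s,c=cv2.connectedComponentsWithStats(m.astype('uint8'))
    for i in range(1,n):
        if s[i,4]>=mn:
            p=cv2.minAreaRect(np.argwhere(l==i)[:,::-1].astype(np.float32))
            print(name,s[i],c[i].round(1),np.round(p[0],1),np.round(p[1],1),round(p[2],1))
H,S,V=h[...,0],h[...,1],h[...,2]
blobs(((H<8)|(H>172))&(S>150)&(V>90),'red')
blobs((H>100)&(H<128)&(S>120),'blue')
blobs((H>20)&(H<34)&(S>120),'yel')
blobs((H>5)&(H<20)&(S>100),'amber')
blobs((S<60)&(V>150),'white')
E
```

```text
(400, 442, 3)
red [340 155  18  16 164] [348.5 162.5] [348.5 162.5] [12.5 13. ] 33.7
red [ 67 170  21  33 432] [ 77.2 186.2] [ 77.3 186.1] [29.8 14.6] 76.0
red [242 176  17  17 146] [250.4 184.2] [250. 184.] [12.2 12.8] 33.7
blue [257 132  24  17  97] [268.6 139.9] [268.6 139.9] [26.9  3.6] 33.7
blue [209 143   7   8  40] [212.2 146.6] [212.3 146.6] [6.7 6.3] 63.4
blue [217 178  17  13  47] [224.7 183.6] [225.2 183.8] [20.   2.2] 33.7
blue [235 190  16  12  43] [242.7 195.7] [242.7 195.8] [18.   2.2] 33.7
blue [ 97 226  19   6  58] [104.6 228.7] [105.8 229.3] [18.7  3.7] 15.9
blue [119 232  19   9  70] [127.9 236.3] [127.9 236.3] [19.   3.6] 17.1
blue [243 235   6  18  34] [245.7 243.7] [245.7 243.5] [17.7  1.7] 77.5
blue [248 257   6  19  37] [250.5 265.8] [250.6 265.9] [18.4  1.8] 77.5
yel [342 110   9  23 121] [346.1 120.6] [346.1 120.8] [22.   5.6] 80.5
yel [ 189  233   57   32 1117] [217.2 248.6] [219.  248.3] [20.7 57.5] 77.5
yel [ 195  257   56   33 1174] [222.3 273.3] [222.4 273.4] [21.9 54.4] 77.2
amber [241 155  10   4  14] [245.4 156.7] [245.4 156.7] [9.1 2.4] 6.3
amber [3
[... 600 characters left out ...]
9.8 164.4] [269.3 164.2] [7.8 8.5] 45.0
white [232 170   7   9  29] [235.1 173.7] [235.  173.6] [4.6 7.5] 31.0
white [  0 223   9  80 486] [  2.8 255.4] [  4.  262.5] [79.  8.] 90.0
white [ 286  275   43   60 1747] [306.4 305. ] [306.8 305.2] [58.7 32.5] 77.7
white [248 276  31  41 559] [259.6 297.1] [262.7 296.9] [40.  22.1] 76.3
white [491 286  19   7  90] [500.2 289.4] [500.  289.5] [ 5.6 17.8] 84.3
white [261 324  30  58 970] [276.1 348.8] [277.7 351.8] [55.  22.1] 77.2
white [ 300  335   37   49 1240] [319.4 359.3] [319.6 360.3] [50.8 30.2] 78.2
white [508 340   4   6  12] [510.1 341.8] [510.4 342.3] [4.5 3.1] 63.4
white [255 344  14  40 263] [261.  365.6] [260.4 364.1] [39.5 11.2] 82.2
```

View pics/crop1.png

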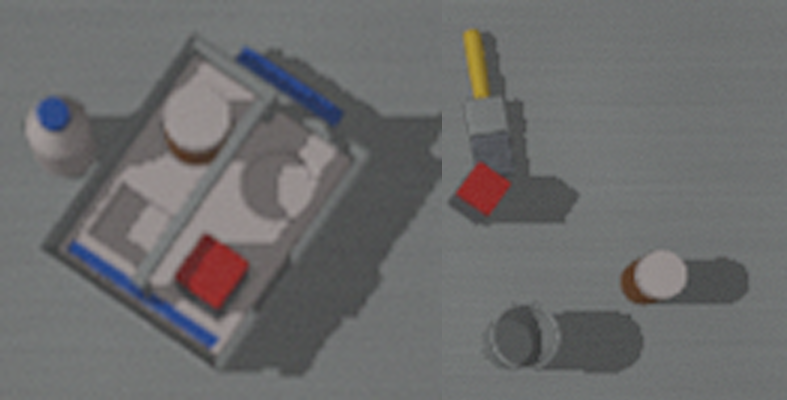

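```bash
python3 - <<'E'
from h import *
cam=grab('top'); im=cam[0]
def W(p,z): return (ray(p,cam,z)*1000).round(1)[:2]
c=[W(np.array(p)/400*95+[200-.4,120-.4],.05) for p in((193,37),(45,245),(220,365),(365,150))]
print('lip corners',c,'mean',np.mean(c,0))
for i in range(4):
    d=c[(i+1)%4]-c[i]; print(np.linalg.norm(d).round(1),np.degrees(np.arctan2(d[1],d[0])).round(1))
print('tab z30',W((268.6,139.9),.03))
print('stripe a,b z34',W((225.2,183.8),.034),W((242.7,195.8),.034))
print('stripe ends', W((217.5,178.3),.034),W((250.3,201.3),.034))
print('potloaded lid z82',W((250.2,184.2),.082))
print('jarloaded lid z82',W((246.7,148.8),.082))
print('handle ends z105',W(np.array((268,98))/4.21+[199.6,119.6],.105),W(np.array((145,283))/4.21+[199.6,119.6],.105))
print('pot lid z72',W((348.5,162.5),.072)); 
g=im.astype(np.float32)
h=cv2.cvtColor(im,cv2.COLOR_BGR2HSV)
# pot edges by red mask hull corners
m=((((h[...,0]<8)|(h[...,0]>172))&(h[...,1]>120)&(h[...,2]>70))).astype('uint8')
for (x0,x1,y0,y1,z) in((335,362,150,176,.072),(238,264,172,198,.082)):
    s=np.zeros_like(m); s[y0:y1,x0:x1]=m[y0:y1,x0:x1]
    P=np.array([W(p,z) for p in np.argwhere(s)[:,::-1].astype(float)],np.float32)
    print('rect',cv2.minAreaRect(P),P.mean(0))
# jar lids: less saturated bright
for (x0,x1,y0,y1,z) in((388,420,180,206,.072),):
    s=(h[y0:y1,x0:x1,1]<60)&(h[y0:y1,x0:x1,2]>130)
    cs,_=cv2.findContours(s.astype('uint8'),0,1); k=max(cs,key=cv2.contourArea)
    (u,v),r=cv2.minEnclosingCircle(k); mo=cv2.moments(k); 
    print('jar',u+x0,v+y0,r,W((u+x0,v+y0),z),W((mo['m10']/mo['m00']+x0,mo['m01']/mo['m00']+y0),z),s.sum())
# brush, cup
print('brush handle z20',W((346.1,120.6),.015)); print('brush head corner',[W(np.array(p)/400*95*1+[335,100],.02) for p in()])
for p in((467,97),(505,95),(512,165),(475,165)): print('bh',W((335+(p[0]-442)/3,100+p[1]/3),.02))
print('cup top z85',W((335+(527-442)/3,100+332/3),.085))
print('bottle cap z120',W((212.2,146.6),.12))
E
```

```text
lip corners [array([712. , 137.6]), array([556.2, 243.9]), array([469.1, 116.2]), array([627.7,  11. ])] mean [591.25  127.175]
188.6 145.7
154.6 -124.3
190.3 -33.6
152.1 56.3
tab z30 [680.7  65.1]
stripe a,b z34 [540.2 199. ] [503.1 144.7]
stripe ends [557.3 223.1] [486.2 121.2]
potloaded lid z82 [532.1 121.2]
jarloaded lid z82 [640.2 132.5]
handle ends z105 [653.3  82.9] [520.6 168.4]
pot lid z72 [ 601.6 -176. ]
rect ((601.7537231445312, -175.8400421142578), (39.187744140625, 41.159000396728516), 53.79374313354492) [ 601.6344  -175.65768]
rect ((532.7200927734375, 121.62452697753906), (38.06601333618164, 40.118343353271484), 55.20710372924805) [532.6373  121.51652]
jar 407.7537307739258 190.9626865386963 7.9983811378479 [ 515.4 -352.4] [ 515.5 -352.3] 197
brush handle z20 [ 748.5 -182.1]
brush head corner []
bh [ 708.8 -171.6]
bh [ 711.2 -211.8]
bh [ 635.9 -217.3]
bh [ 635.7 -178.6]
cup top z85 [ 454.  -214.4]
bottle cap z120 [637.7 233.3]
```

The crop shows the blue tab at the tray's upper right and the carrier's stripe at lower left. The empty square pocket is at (120,225) and the empty round one at (280,180), and the brush head lies right behind the loose pot. I'll swing the arm left so the side camera can see the tray.

apply_moves(
  xyz=[
    [0.667, 1, 0.333],
    [0.667, 1, 0.333],
    [0.667, 1, 0.333],
    [0.667, 1, 0.333],
    [0.667, 1, 0.333],
    [0.667, 1, 0.333],
    [0.667, 1, 0.333],
    [0.667, 1, 0.333],
    [0.667, 1, 0.333],
  ],
  turn=[
    [0, 0, 0.333],
    [0, 0, 0.333],
    [0, 0, 0.333],
    [0, 0, 0.333],
    [0, 0, 0.333],
    [0, 0, 0.333],
    [0, 0, 0.333],
    [0, 0, 0.333],
    [0, 0, 0.333],
  ],
)

```text
clock: 1.05
tcp_pos: [0.4449, -0.2187, 0.3573]
ee_rot: [179.9, 0.0, 85.2]
force: [-0.4, -0.2, -0.3]
gripper_width: 0.0857
grip_force: 0.0
```

apply_moves(
  xyz=[
    [-0.1, 1, 0.1],
    [-0.1, 1, 0.1],
    [-0.1, 1, 0.1],
    [-0.1, 1, 0.1],
    [-0.1, 1, 0.1],
    [-0.1, 1, 0.1],
    [-0.1, 1, 0.1],
    [-0.1, 1, 0.1],
  ],
  turn=[
    [0, 0, 0.333],
    [0, 0, 0.333],
    [0, 0, 0.333],
    [0, 0, 0.333],
    [0, 0, 0.333],
    [0, 0, 0.333],
    [0, 0, 0.333],
    [0, 0, 0.333],
  ],
)

```text
clock: 1.85
tcp_pos: [0.413, 0.0795, 0.3858]
ee_rot: [-180.0, -0.0, 145.0]
force: [-0.2, -0.9, 0.1]
gripper_width: 0.0856
grip_force: 0.0
```

apply_moves(
  xyz=[
    [-0.3, 0.5, 0],
    [-0.3, 0.5, 0],
    [-0.3, 0.5, 0],
    [-0.3, 0.5, 0],
    [-0.3, 0.5, 0],
    [-0.3, 0.5, 0],
  ],
  turn=[
    [0, 0, 0],
    [0, 0, 0],
    [0, 0, 0],
    [0, 0, 0],
    [0, 0, 0],
    [0, 0, 0],
  ],
)

```text
clock: 2.45
tcp_pos: [0.3239, 0.2279, 0.3857]
ee_rot: [-179.9, 0.0, 144.7]
force: [-0.1, -0.7, -0.2]
gripper_width: 0.0853
grip_force: 0.0
```

```bash
python3 - <<'E'
from h import *
c=grab('side'); cv2.imwrite('raw_side.png',c[0]); np.savez('side.npz',K=c[1],R=c[2],t=c[3])
d=grab('top'); cv2.imwrite('raw_top.png',d[0])
im=c[0]
p=proj([.59,.127,.05],c); q=proj([.56,-.25,.03],c); print(p,q)
def crop(im,p,w,h,s):
    x,y=int(p[0]-w/2),int(p[1]-h/2); x=max(0,min(x,512-w)); y=max(0,min(y,384-h)); print('origin',x,y,'scale',s); return cv2.resize(im[y:y+h,x:x+w],None,fx=s,fy=s,interpolation=cv2.INTER_CUBIC)
cv2.imwrite('pics/side1.png',np.vstack([crop(im,p,130,100,4),crop(im,q,260,100,2)]) if 0 else np.hstack([crop(im,p,120,120,4),crop(im,q,80,120,4)]))
s=manip.read_state();print(s['clock'],s['tcp_pos'],s['ee_rot'],s['joint_positions'])
E
```

```text
[256.71788269 182.53037295] [322.40658952 256.41999269]
origin 196 122 scale 4
origin 282 196 scale 4
2.55 [0.32425216 0.22758405 0.38578366] [-1.79943061e+02  5.32500317e-03  1.44660699e+02] [ 1.74750337e+01 -2.18205666e+01  1.05458321e+02 -3.88987052e-02
  9.64043872e+01 -3.71899874e+01]
```

View pics/side1.png

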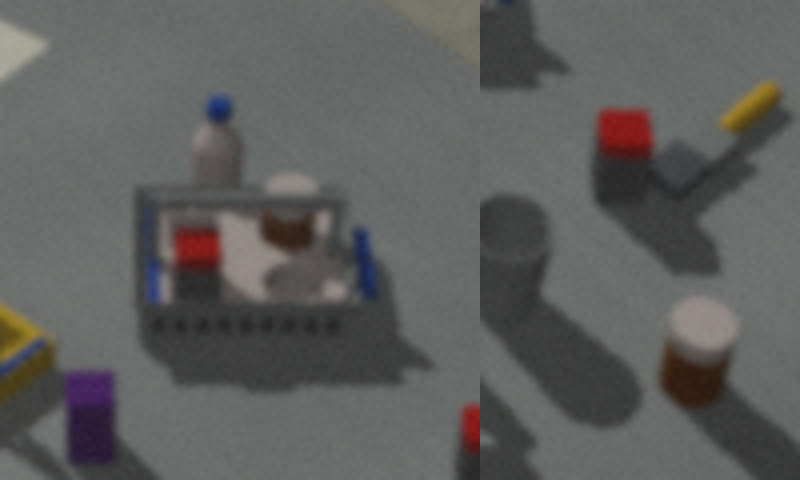

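```bash
python3 - <<'E'
from h import *
cs=grab('side'); ct=grab('top')
def T(x,y,z,c=(.5895,.1268),a=-34.3):
    a=np.radians(a); return [c[0]+x*np.cos(a)-y*np.sin(a),c[1]+x*np.sin(a)+y*np.cos(a),z]
S=cs[0].copy();Tm=ct[0].copy()
o1=np.array([196,122]);o2=np.array([196,116])
A=cv2.resize(cs[0][122:222,196:296],None,fx=4,fy=4,interpolation=cv2.INTER_CUBIC)
B=cv2.resize(ct[0][116:216,200:300],None,fx=4,fy=4,interpolation=cv2.INTER_CUBIC)
def dr(pts,col,z):
    for img,cam,o in((A,cs,(196,122)),(B,ct,(200,116))):
        P=np.array([((proj(T(x,y,z),cam)-o)*4+1.5) for x,y in pts]).round().astype(np.int32)
        cv2.polylines(img,[P],True,col,1)
r=lambda a,b:[(a,b),(-a,b),(-a,-b),(a,-b)]
dr(r(.1,.082),(0,255,0),.05)
dr([(.094,.045),(.118,.045),(.118,-.045),(.094,-.045)],(0,255,255),.03)
dr([(.075,.005),(-.075,.005),(-.075,-.005),(.075,-.005)],(255,0,255),.105)
dr([(-.023,-.016),(-.063,-.016),(-.063,-.056),(-.023,-.056)],(255,255,0),.082)
cv2.imwrite('pics/ov.png',np.hstack([A,B]))
E
```

```text
(no output)
```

View pics/ov.png

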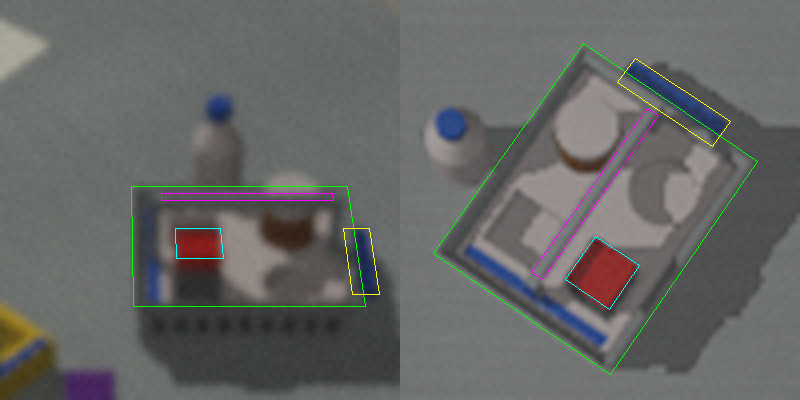

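The overlay from the top-view estimate matches the tray lip, tab, bar and loaded lid in both views to about 1 mm. The tray centre is (0.5895, 0.1268) with x at -34.3°. Next I approach the bar and grip it.

apply_moves(
  xyz=[
    [0.888, -0.341, -0.2],
    [0.888, -0.341, -0.4],
    [0.888, -0.341, -0.62],
    [0.888, -0.341, -0.62],
    [0.888, -0.341, -0.62],
    [0.888, -0.341, -0.62],
    [0.888, -0.341, -0.62],
    [0.888, -0.341, -0.62],
    [0.888, -0.341, -0.62],
    [0.888, -0.341, -0.62],
    [0.888, -0.341, -0.72],
    [0.888, -0.341, -0.82],
    [0.888, -0.341, -0.88],
    [0.888, -0.341, -0.93],
    [0.888, -0.341, -0.93],
    [0.888, -0.341, -0.93],
  ],
  turn=[
    [0, 0, 0.005],
    [0, 0, 0.005],
    [0, 0, 0.005],
    [0, 0, 0.005],
    [0, 0, 0.005],
    [0, 0, 0.005],
    [0, 0, 0.005],
    [0, 0, 0.005],
    [0, 0, 0.005],
    [0, 0, 0.005],
    [0, 0, 0.005],
    [0, 0, 0.005],
    [0, 0, 0.005],
    [0, 0, 0.005],
    [0, 0, 0.005],
    [0, 0, 0.005],
  ],
)

```text
clock: 4.25
tcp_pos: [0.5904, 0.1269, 0.1088]
ee_rot: [179.9, 0.1, 145.8]
force: [-0.3, 0.1, 0.5]
gripper_width: 0.0852
grip_force: 0.0
```

apply_moves(
  xyz=[
    [0, 0, 0],
    [0, 0, 0],
    [0, 0, 0],
    [0, 0, 0],
    [0, 0, 0],
    [0, 0, 0],
    [0, 0, 0],
    [0, 0, 0],
    [0, 0, 0],
    [0, 0, 0],
  ],
  turn=[
    [0, 0, 0],
    [0, 0, 0],
    [0, 0, 0],
    [0, 0, 0],
    [0, 0, 0],
    [0, 0, 0],
    [0, 0, 0],
    [0, 0, 0],
    [0, 0, 0],
    [0, 0, 0],
  ],
  fingers=-1,
)

```text
clock: 5.25
tcp_pos: [0.59, 0.1269, 0.1074]
ee_rot: [180.0, 0.0, 145.8]
force: [2.9, 2.5, 1.7]
gripper_width: 0.0088
grip_force: 59.2
```

apply_moves(
  xyz=[
    [0, 0, 0.02],
    [0, 0, 0.06],
    [0, 0, 0.11],
    [0, 0, 0.17],
    [0, 0, 0.23],
    [0, 0, 0.29],
    [0, 0, 0.35],
    [0, 0, 0.41],
    [0, 0, 0.47],
    [0, 0, 0.51],
    [0, 0, 0.533],
    [0, 0, 0.533],
    [0, 0, 0.533],
  ],
  turn=[
    [0, 0, 0],
    [0, 0, 0],
    [0, 0, 0],
    [0, 0, 0],
    [0, 0, 0],
    [0, 0, 0],
    [0, 0, 0],
    [0, 0, 0],
    [0, 0, 0],
    [0, 0, 0],
    [0, 0, 0],
    [0, 0, 0],
    [0, 0, 0],
  ],
)

```text
clock: 6.55
tcp_pos: [0.5893, 0.1266, 0.2663]
ee_rot: [-179.9, -0.1, 145.8]
force: [-0.3, 0.5, -4.8]
gripper_width: 0.0086
grip_force: 58.8
```

```bash
python3 - <<'E'
from h import *
A=grab('side');B=grab('top')
print(proj([.59,.127,.2],A),proj([.59,.127,.2],B))
cv2.imwrite('pics/lift.png',np.hstack([cv2.resize(A[0][70:220,190:320],None,fx=3,fy=3),cv2.resize(B[0][90:240,190:320],None,fx=3,fy=3)]))
s=manip.read_state();print(s['tcp_pos'],s['ee_rot'],s['joint_positions'].round(1),s['force'],s['wrist_torque'],s['gripper_width'])
E
```

```text
[258.77482444 148.74984315] [247.76133818 157.18365598]
[0.58907453 0.12664027 0.26576385] [-1.79917651e+02 -1.12901085e-01  1.45803941e+02] [  0.7  12.9  86.1  -0.   81.2 -55.1] [ 0.65133857 -0.65967259 -5.08885931] [ 0.03722504 -0.00265718 -0.0435853 ] 0.008746494309917635
```

View pics/lift.png

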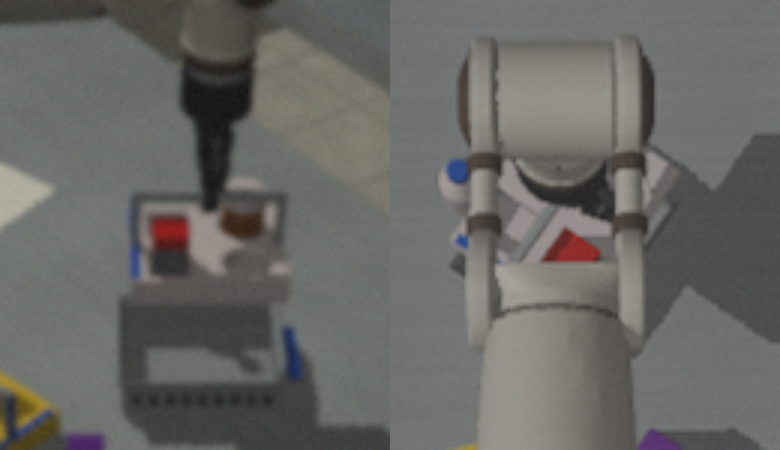

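The carrier is lifted level, at about (210,240) in the side view, and clear of the tray, with jar and pot riding in it. Now I turn it half round, by negative yaw, which keeps joint 6 in range.

apply_moves(
  xyz=[
    [0, 0, 0],
    [0, 0, 0],
    [0, 0, 0],
    [0, 0, 0],
    [0, 0, 0],
    [0, 0, 0],
    [0, 0, 0],
    [0, 0, 0],
    [0, 0, 0],
    [0, 0, 0],
    [0, 0, 0],
    [0, 0, 0],
    [0, 0, 0],
    [0, 0, 0],
    [0, 0, 0],
  ],
  turn=[
    [0, 0, -0.01],
    [0, 0, -0.03],
    [0, 0, -0.06],
    [0, 0, -0.1],
    [0, 0, -0.14],
    [0, 0, -0.18],
    [0, 0, -0.22],
    [0, 0, -0.26],
    [0, 0, -0.3],
    [0, 0, -0.34],
    [0, 0, -0.38],
    [0, 0, -0.42],
    [0, 0, -0.46],
    [0, 0, -0.48],
    [0, 0, -0.5],
  ],
)

```text
clock: 8.15
tcp_pos: [0.5892, 0.1267, 0.266]
ee_rot: [-179.9, 0.1, 55.7]
force: [0.0, -0.2, -5.1]
gripper_width: 0.0082
grip_force: 58.8
```

apply_moves(
  xyz=[
    [0, 0, 0],
    [0, 0, 0],
    [0, 0, 0],
    [0, 0, 0],
    [0, 0, 0],
    [0, 0, 0],
    [0, 0, 0],
    [0, 0, 0],
    [0, 0, 0],
    [0, 0, 0],
    [0, 0, 0],
    [0, 0, 0],
    [0, 0, 0],
    [0, 0, 0],
    [0, 0, 0],
    [0, 0, 0],
    [0, 0, 0],
    [0, 0, 0],
  ],
  turn=[
    [0, 0, -0.02],
    [0, 0, -0.05],
    [0, 0, -0.09],
    [0, 0, -0.13],
    [0, 0, -0.17],
    [0, 0, -0.21],
    [0, 0, -0.25],
    [0, 0, -0.29],
    [0, 0, -0.33],
    [0, 0, -0.37],
    [0, 0, -0.41],
    [0, 0, -0.44],
    [0, 0, -0.47],
    [0, 0, -0.49],
    [0, 0, -0.5],
    [0, 0, -0.5],
    [0, 0, -0.5],
    [0, 0, -0.5],
  ],
)

```text
clock: 9.95
tcp_pos: [0.5896, 0.1267, 0.2667]
ee_rot: [180.0, 0.0, -34.2]
force: [-0.0, -0.5, -5.3]
gripper_width: 0.0083
grip_force: 58.8
```

```bash
python3 - <<'E'
from h import *
A=grab('side')
def T(x,y,z,c=(.5895,.1268),a=-34.3):
    a=np.radians(a); return [c[0]+x*np.cos(a)-y*np.sin(a),c[1]+x*np.sin(a)+y*np.cos(a),z]
im=cv2.resize(A[0][80:230,190:320],None,fx=4,fy=4,interpolation=cv2.INTER_CUBIC); raw=im.copy()
def dr(pts,col,z,c=(.5895,.1268)):
    P=np.array([((proj(T(x,y,z,c),A)-(190,80))*4+1.5) for x,y in pts]).round().astype(np.int32); cv2.polylines(im,[P],True,col,1)
r=lambda a,b:[(a,b),(-a,b),(-a,-b),(a,-b)]
dr(r(.1,.082),(0,255,0),.05); dr(r(.091,.073),(0,200,255),.04); dr(r(.091,.073),(255,255,0),.004)
dr(r(.088,.07),(255,0,255),.193)
cv2.imwrite('pics/turned.png',im[:600,:520])
s=manip.read_state();print(s['clock'],s['tcp_pos'],s['ee_rot'],s['joint_positions'].round(1),s['force'],s['wrist_torque'],s['gripper_width'])
E
```

```text
10.0 [0.5896293  0.12669345 0.2668255 ] [ 1.79986129e+02  2.17368129e-02 -3.41672258e+01] [  0.7  12.8  86.    0.   81.2 124.8] [-0.42494376 -0.42001871 -5.21001955] [ 0.01196469 -0.03518018  0.0270275 ] 0.008520088696742045
```

View pics/turned.png

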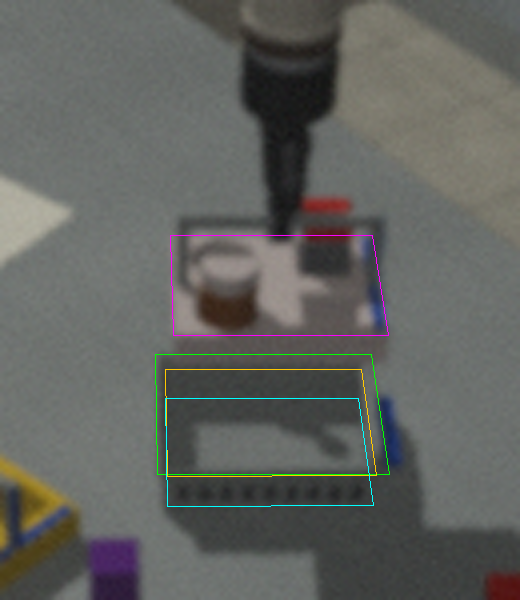

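The carrier now has its blue end at the tab side. Its top rim matches the prediction to about 1 mm and sits centred above the tray. I'll lower it.

apply_moves(
  xyz=[
    [0, 0, -0.02],
    [0, 0, -0.06],
    [0, 0, -0.12],
    [0, 0, -0.18],
    [0, 0, -0.24],
    [0, 0, -0.29],
    [0, 0, -0.33],
    [0, 0, -0.35],
    [0, 0, -0.36],
    [0, 0, -0.36],
  ],
  turn=[
    [0, 0, 0],
    [0, 0, 0],
    [0, 0, 0],
    [0, 0, 0],
    [0, 0, 0],
    [0, 0, 0],
    [0, 0, 0],
    [0, 0, 0],
    [0, 0, 0],
    [0, 0, 0],
  ],
)

```text
clock: 11.0
tcp_pos: [0.5899, 0.1267, 0.1592]
ee_rot: [-180.0, -0.0, -34.2]
force: [0.4, 0.2, -4.7]
gripper_width: 0.0083
grip_force: 58.8
```

apply_moves(
  xyz=[
    [0, 0, -0.01],
    [0, 0, -0.02],
    [0, 0, -0.03],
    [0, 0, -0.04],
    [0, 0, -0.05],
    [0, 0, -0.06],
    [0, 0, -0.07],
    [0, 0, -0.08],
    [0, 0, -0.08],
  ],
  turn=[
    [0, 0, 0],
    [0, 0, 0],
    [0, 0, 0],
    [0, 0, 0],
    [0, 0, 0],
    [0, 0, 0],
    [0, 0, 0],
    [0, 0, 0],
    [0, 0, 0],
  ],
)

```text
clock: 11.9
tcp_pos: [0.5893, 0.1267, 0.1344]
ee_rot: [180.0, 0.1, -34.2]
force: [-0.2, 0.6, -5.1]
gripper_width: 0.0089
grip_force: 58.8
```

apply_moves(
  xyz=[
    [0, 0, -0.01],
    [0, 0, -0.02],
    [0, 0, -0.03],
    [0, 0, -0.04],
    [0, 0, -0.05],
    [0, 0, -0.06],
    [0, 0, -0.07],
    [0, 0, -0.08],
    [0, 0, -0.085],
    [0, 0, -0.088],
    [0, 0, -0.088],
  ],
  turn=[
    [0, 0, 0],
    [0, 0, 0],
    [0, 0, 0],
    [0, 0, 0],
    [0, 0, 0],
    [0, 0, 0],
    [0, 0, 0],
    [0, 0, 0],
    [0, 0, 0],
    [0, 0, 0],
    [0, 0, 0],
  ],
)

```text
clock: 13.0
tcp_pos: [0.5897, 0.1267, 0.1086]
ee_rot: [180.0, 0.0, -34.2]
force: [0.4, 0.2, -4.6]
gripper_width: 0.0085
grip_force: 58.8
```

apply_moves(
  xyz=[
    [0, 0, -0.003],
    [0, 0, -0.005],
    [0, 0, -0.006],
    [0, 0, -0.006],
  ],
  turn=[
    [0, 0, 0],
    [0, 0, 0],
    [0, 0, 0],
    [0, 0, 0],
  ],
)

```text
clock: 13.4
tcp_pos: [0.5899, 0.1267, 0.1074]
ee_rot: [-180.0, -0.0, -34.2]
force: [-2.2, -1.0, -0.2]
gripper_width: 0.0088
grip_force: 59.4
```

apply_moves(
  xyz=[
    [0, 0, 0],
    [0, 0, 0],
    [0, 0, 0],
    [0, 0, 0],
    [0, 0, 0],
    [0, 0, 0.03],
    [0, 0, 0.1],
    [0, 0, 0.22],
    [0, 0, 0.35],
    [0, 0, 0.45],
    [0, 0, 0.5],
  ],
  turn=[
    [0, 0, 0],
    [0, 0, 0],
    [0, 0, 0],
    [0, 0, 0],
    [0, 0, 0],
    [0, 0, 0],
    [0, 0, 0],
    [0, 0, 0],
    [0, 0, 0],
    [0, 0, 0],
    [0, 0, 0],
  ],
  fingers=0,
)

```text
clock: 14.5
tcp_pos: [0.5912, 0.1268, 0.2614]
ee_rot: [-179.8, -0.3, -34.2]
force: [0.2, -0.4, 0.6]
gripper_width: 0.0429
grip_force: 0.0
```

apply_moves(
  xyz=[
    [-0.2, -1, 0.1],
    [-0.2, -1, 0.1],
    [-0.2, -1, 0.1],
    [-0.2, -1, 0.1],
    [-0.2, -1, 0.1],
    [-0.2, -1, 0.1],
    [-0.2, -1, 0.1],
    [-0.2, -1, 0.1],
    [-0.2, -1, 0.1],
    [-0.2, -1, 0.1],
    [-0.2, -1, 0.1],
    [-0.2, -1, 0.1],
    [-0.2, -1, 0.1],
  ],
  turn=[
    [0, 0, 0.5],
    [0, 0, 0.5],
    [0, 0, 0.5],
    [0, 0, 0.5],
    [0, 0, 0.5],
    [0, 0, 0.5],
    [0, 0, 0.5],
    [0, 0, 0.5],
    [0, 0, 0.5],
    [0, 0, 0.5],
    [0, 0, 0.5],
    [0, 0, 0.5],
    [0, 0, 0.5],
  ],
  fingers=0.65,
)

```text
clock: 15.8
tcp_pos: [0.5295, -0.1731, 0.2864]
ee_rot: [-179.9, 0.0, 55.6]
force: [-0.7, -0.3, 0.4]
gripper_width: 0.0707
grip_force: 0.0
```

```bash
cat >> h.py <<'E'
def T(x,y,z,c=(.5895,.1268),a=-34.3):
    a=np.radians(a); return [c[0]+x*np.cos(a)-y*np.sin(a),c[1]+x*np.sin(a)+y*np.cos(a),z]
E
python3 - <<'E'
from h import *
A=grab('side');B=grab('top')
cams={}
out=[]
for cam,o in((A,(196,122)),(B,(200,116))):
    im=cv2.resize(cam[0][o[1]:o[1]+100,o[0]:o[0]+100],None,fx=4,fy=4,interpolation=cv2.INTER_CUBIC)
    def dr(P,col):
        P=np.array([((proj(p,cam)-o)*4+1.5) for p in P]).round().astype(np.int32); cv2.polylines(im,[P],True,col,1)
    r=lambda a,b,z:[T(a,b,z),T(-a,b,z),T(-a,-b,z),T(a,-b,z)]
    dr(r(.088,.07,.034),(255,0,255)); dr(r(.075,.005,.105),(0,255,0))
    th=np.linspace(0,2*np.pi,30)
    dr([T(-.043+.027*np.cos(t),.036+.027*np.sin(t),.034) for t in th],(0,255,255))
    dr([T(.043+a*.023,-.036+b*.023,.034) for a,b in((1,1),(1,-1),(-1,-1),(-1,1))],(0,255,255))
    out.append(im)
cv2.imwrite('pics/home.png',np.hstack(out))
# verify loose jar/pot
cv2.imwrite('raw_side2.png',A[0]);h=cv2.cvtColor(A[0],cv2.COLOR_BGR2HSV)
for nm,m,z in(('red',((h[...,0]<8)|(h[...,0]>172))&(h[...,1]>120)&(h[...,2]>60),.0635),):
    n,l,s,c=cv2.connectedComponentsWithStats(m.astype('uint8'))
    for i in range(1,n):
        if s[i,4]>15: print(nm,s[i],c[i].round(1),(ray(c[i],A,z)*1000).round(1))
for p in([.6017,-.1759,.072],[.6017,-.1759,.0635],[.5154,-.3524,.072]): print(proj(p,A),proj(p,B))
s=manip.read_state();print(s['clock'],s['tcp_pos'],s['ee_rot'],s['joint_positions'].round(1),s['gripper_width'])
E
```

```text
red [159 122  20  12 122] [168.7 127.6] [492.9 585.3  63.5]
red [264 166  10   4  31] [268.4 167.9] [665.1 155.8  63.5]
red [312 224  13  12 144] [318.  229.3] [ 602.7 -177.2   63.5]
[317.78980913 227.30542047] [348.45616867 162.45505068]
[317.44291342 229.16138228] [347.93803687 162.99122301]
[337.5123565  276.04659852] [407.76487098 190.96037404]
15.9 [ 0.52961452 -0.17322015  0.2866178 ] [-1.79968146e+02  2.57324841e-03  5.56746628e+01] [-30.5   5.3  92.2  -0.   82.5   3.8] 0.07056681455034208
```

View pics/home.png

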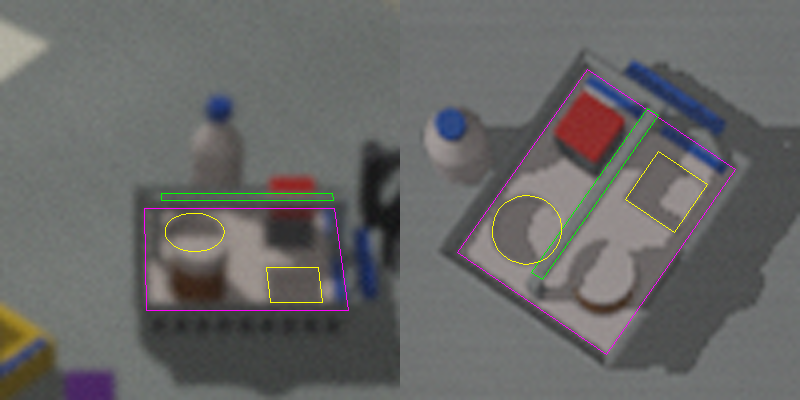

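The carrier is home with its blue end at the tab, and both pockets match their predicted outlines in the two views. The jar and pot positions are confirmed too. Next I pick up the jar.

apply_moves(
  xyz=[
    [-0.047, -0.597, 0],
    [-0.047, -0.597, 0],
    [-0.047, -0.597, -0.1],
    [-0.047, -0.597, -0.2],
    [-0.047, -0.597, -0.3],
    [-0.047, -0.597, -0.4],
    [-0.047, -0.597, -0.5],
    [-0.047, -0.597, -0.6],
    [-0.047, -0.597, -0.67],
    [-0.047, -0.597, -0.72],
    [-0.047, -0.597, -0.745],
    [-0.047, -0.597, -0.745],
  ],
  turn=[
    [0, 0, 0],
    [0, 0, 0],
    [0, 0, 0],
    [0, 0, 0],
    [0, 0, 0],
    [0, 0, 0],
    [0, 0, 0],
    [0, 0, 0],
    [0, 0, 0],
    [0, 0, 0],
    [0, 0, 0],
    [0, 0, 0],
  ],
)

```text
clock: 17.1
tcp_pos: [0.5154, -0.3521, 0.0627]
ee_rot: [-179.9, -0.0, 55.8]
force: [0.2, -0.4, -0.4]
gripper_width: 0.0702
grip_force: 0.0
```

apply_moves(
  xyz=[
    [0, 0, 0],
    [0, 0, 0],
    [0, 0, 0],
    [0, 0, 0],
    [0, 0, 0],
    [0, 0, 0],
    [0, 0, 0],
  ],
  turn=[
    [0, 0, 0],
    [0, 0, 0],
    [0, 0, 0],
    [0, 0, 0],
    [0, 0, 0],
    [0, 0, 0],
    [0, 0, 0],
  ],
  fingers=-1,
)

```text
clock: 17.8
tcp_pos: [0.5165, -0.3533, 0.0652]
ee_rot: [179.8, 0.0, 55.8]
force: [-0.9, 0.4, 6.7]
gripper_width: 0.0468
grip_force: 61.8
```

apply_moves(
  xyz=[
    [0, 0, 0.01],
    [0, 0, 0.04],
    [0, 0, 0.1],
    [0, 0, 0.2],
    [0, 0, 0.32],
    [0, 0.1, 0.42],
    [0.02, 0.25, 0.467],
    [0.04, 0.4, 0.467],
    [0.06, 0.55, 0.467],
    [0.08, 0.7, 0.467],
    [0.1, 0.85, 0.467],
    [0.1, 0.9, 0.467],
  ],
  turn=[
    [0, 0, 0],
    [0, 0, 0],
    [0, 0, 0],
    [0, 0, 0],
    [0, 0, 0],
    [0, 0, 0],
    [0, 0, 0],
    [0, 0, 0],
    [0, 0, 0],
    [0, 0, 0],
    [0, 0, 0],
    [0, 0, 0],
  ],
)

```text
clock: 19.0
tcp_pos: [0.5455, -0.0785, 0.2038]
ee_rot: [-180.0, -0.1, 56.0]
force: [0.5, -0.5, -1.8]
gripper_width: 0.0471
grip_force: 61.8
```

apply_moves(
  xyz=[
    [0.02, 0.1, 0],
    [0.03, 0.25, 0],
    [0.05, 0.4, 0],
    [0.07, 0.55, 0],
    [0.09, 0.7, 0],
    [0.096, 0.8, 0],
    [0.096, 0.85, 0],
    [0.096, 0.877, 0],
    [0.096, 0.877, 0],
    [0.096, 0.877, 0],
  ],
  turn=[
    [0, 0, 0],
    [0, 0, 0],
    [0, 0, 0],
    [0, 0, 0],
    [0, 0, 0],
    [0, 0, 0],
    [0, 0, 0],
    [0, 0, 0],
    [0, 0, 0],
    [0, 0, 0],
  ],
)

```text
clock: 20.0
tcp_pos: [0.5746, 0.1793, 0.2035]
ee_rot: [180.0, 0.0, 55.7]
force: [-0.2, -0.3, 0.1]
gripper_width: 0.0468
grip_force: 61.8
```

```bash
python3 - <<'E'
from h import *
A=grab('side')
im=cv2.resize(A[0][80:230,190:320],None,fx=4,fy=4,interpolation=cv2.INTER_CUBIC)
th=np.linspace(0,2*np.pi,40)
for r,z,x,y in((.027,.034,-.043,.036),(.024,.14,-.043,.036),(.024,.212,-.043,.036),(.024,.194,-.043,.036)):
    P=np.array([((proj(T(x+r*np.cos(t),y+r*np.sin(t),z),A)-(190,80))*4+1.5) for t in th]).round().astype(np.int32); cv2.polylines(im,[P],True,(0,255,255),1)
cv2.imwrite('pics/jarhover.png',im)
s=manip.read_state();print(T(-.043,.036,0),s['clock'],s['tcp_pos'],s['ee_rot'],s['joint_positions'].round(1),s['force'],s['gripper_width'])
E
```

```text
[np.float64(0.5742647110984348), np.float64(0.18077115870616306), 0] 20.05 [0.57459707 0.17919691 0.20351574] [1.79986029e+02 3.15443219e-02 5.57145047e+01] [ 5.8 15.5 90.2 -0.  74.4 40.1] [ 0.71238501 -0.41444916 -0.81286283] 0.04706522046797268
```

View pics/jarhover.png

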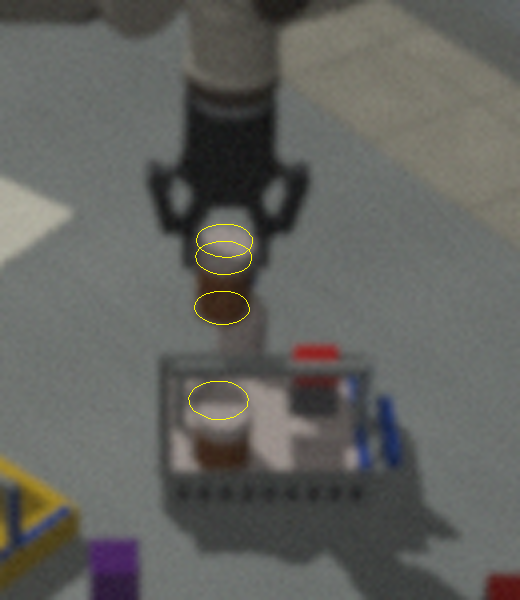

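The side view shows the jar held upright above its pocket, with its bottom rim at about (222,310) on the predicted circle. I'll correct y by 1.6 mm and lower it.

apply_moves(
  xyz=[
    [0, 0.005, -0.02],
    [0, 0.005, -0.06],
    [0, 0.005, -0.12],
    [0, 0.005, -0.18],
    [0, 0.005, -0.24],
    [0, 0.005, -0.29],
    [0, 0.005, -0.32],
    [0, 0.005, -0.335],
    [0, 0.005, -0.335],
  ],
  turn=[
    [0, 0, 0],
    [0, 0, 0],
    [0, 0, 0],
    [0, 0, 0],
    [0, 0, 0],
    [0, 0, 0],
    [0, 0, 0],
    [0, 0, 0],
    [0, 0, 0],
  ],
)

```text
clock: 20.95
tcp_pos: [0.5742, 0.1821, 0.1025]
ee_rot: [-180.0, 0.0, 55.8]
force: [0.3, 0.1, -0.9]
gripper_width: 0.0468
grip_force: 61.8
```

apply_moves(
  xyz=[
    [0, 0, -0.01],
    [0, 0, -0.02],
    [0, 0, -0.03],
    [0, 0, -0.04],
    [0, 0, -0.05],
    [0, 0, -0.06],
    [0, 0, -0.07],
    [0, 0, -0.075],
    [0, 0, -0.08],
    [0, 0, -0.08],
  ],
  turn=[
    [0, 0, 0],
    [0, 0, 0],
    [0, 0, 0],
    [0, 0, 0],
    [0, 0, 0],
    [0, 0, 0],
    [0, 0, 0],
    [0, 0, 0],
    [0, 0, 0],
    [0, 0, 0],
  ],
)

```text
clock: 21.95
tcp_pos: [0.5743, 0.1822, 0.0788]
ee_rot: [-180.0, 0.0, 55.8]
force: [-0.7, -0.5, -0.6]
gripper_width: 0.0469
grip_force: 61.8
```

apply_moves(
  xyz=[
    [0, -0.005, -0.003],
    [0, -0.005, -0.006],
    [0, -0.005, -0.009],
    [0, -0.005, -0.011],
    [0, -0.005, -0.011],
  ],
  turn=[
    [0, 0, 0],
    [0, 0, 0],
    [0, 0, 0],
    [0, 0, 0],
    [0, 0, 0],
  ],
)

```text
clock: 22.45
tcp_pos: [0.5743, 0.1807, 0.0756]
ee_rot: [-180.0, 0.0, 55.8]
force: [-0.5, -0.1, -0.7]
gripper_width: 0.0471
grip_force: 61.8
```

apply_moves(
  xyz=[
    [0, 0, -0.002],
    [0, 0, -0.004],
    [0, 0, -0.006],
    [0, 0, -0.006],
  ],
  turn=[
    [0, 0, 0],
    [0, 0, 0],
    [0, 0, 0],
    [0, 0, 0],
  ],
)

```text
clock: 22.85
tcp_pos: [0.5747, 0.1809, 0.0753]
ee_rot: [180.0, -0.0, 55.8]
force: [-3.9, 0.2, 8.3]
gripper_width: 0.0466
grip_force: 62.5
```

apply_moves(
  xyz=[
    [0, 0, 0],
    [0, 0, 0],
    [0, 0, 0],
    [0, 0, 0],
    [0, 0, 0.01],
    [0, 0, 0.05],
    [0, 0, 0.12],
    [0, 0, 0.22],
    [0, 0, 0.34],
    [0, -0.1, 0.44],
    [0, -0.25, 0.483],
    [0.03, -0.4, 0.483],
    [0.03, -0.55, 0.483],
    [0.06, -0.7, 0.483],
    [0.092, -0.85, 0.483],
    [0.092, -0.95, 0.483],
  ],
  turn=[
    [0, 0, 0],
    [0, 0, 0],
    [0, 0, 0],
    [0, 0, 0],
    [0, 0, 0],
    [0, 0, 0],
    [0, 0, 0],
    [0, 0, 0],
    [0, 0, 0],
    [0, 0, -0.005],
    [0, 0, -0.01],
    [0, 0, -0.01],
    [0, 0, -0.01],
    [0, 0, -0.01],
    [0, 0, -0.01],
    [0, 0, -0.01],
  ],
  fingers=0.36,
)

```text
clock: 24.45
tcp_pos: [0.6027, -0.1076, 0.2202]
ee_rot: [179.9, -0.0, 53.9]
force: [-0.0, 0.0, 1.0]
gripper_width: 0.0578
grip_force: 0.0
```

```bash
python3 - <<'E'
from h import *
B=grab('top');A=grab('side')
cv2.imwrite('pics/jarin.png',np.hstack([cv2.resize(A[0][110:210,190:290],None,fx=4,fy=4,interpolation=cv2.INTER_CUBIC),cv2.resize(B[0][116:216,200:300],None,fx=4,fy=4,interpolation=cv2.INTER_CUBIC)]))
s=manip.read_state();print(s['clock'],s['tcp_pos'],s['ee_rot'],s['force'],s['gripper_width'])
E
```

```text
24.55 [ 0.60221066 -0.10841153  0.21996762] [1.79874248e+02 3.40177325e-02 5.37343428e+01] [ 0.62176118 -0.35632906  0.26257291] 0.05802393484026216
```

View pics/jarin.png

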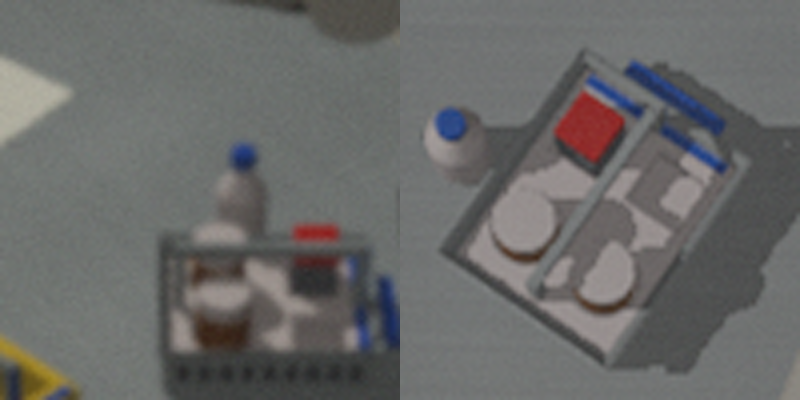

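Both views show the jar upright in the round pocket, at (525,225) in the top view, and the bottle has not moved. Now the pot.

apply_moves(
  xyz=[
    [0, -0.1, 0],
    [0, -0.2, 0],
    [0, -0.226, 0],
    [0, -0.226, -0.08],
    [0, -0.226, -0.18],
    [0, -0.226, -0.28],
    [0, -0.226, -0.38],
    [0, -0.226, -0.45],
    [0, -0.226, -0.5],
    [0, -0.226, -0.52],
    [0, -0.226, -0.52],
  ],
  turn=[
    [0, 0, 0],
    [0, 0, 0],
    [0, 0, 0],
    [0, 0, 0],
    [0, 0, 0],
    [0, 0, 0],
    [0, 0, 0],
    [0, 0, 0],
    [0, 0, 0],
    [0, 0, 0],
    [0, 0, 0],
  ],
)

```text
clock: 25.65
tcp_pos: [0.602, -0.1715, 0.0627]
ee_rot: [-180.0, -0.0, 54.0]
force: [-0.3, -1.3, 0.3]
gripper_width: 0.0583
grip_force: 0.0
```

apply_moves(
  xyz=[
    [0, 0, 0],
    [0, 0, 0],
    [0, 0, 0],
    [0, 0, 0],
    [0, 0, 0],
    [0, 0, 0],
    [0, 0, 0],
  ],
  turn=[
    [0, 0, 0],
    [0, 0, 0],
    [0, 0, 0],
    [0, 0, 0],
    [0, 0, 0],
    [0, 0, 0],
    [0, 0, 0],
  ],
  fingers=-1,
)

```text
clock: 26.35
tcp_pos: [0.6032, -0.1727, 0.0646]
ee_rot: [179.8, -0.0, 54.0]
force: [0.1, 1.5, 5.8]
gripper_width: 0.0391
grip_force: 61.2
```

apply_moves(
  xyz=[
    [0, 0, 0.01],
    [0, 0, 0.04],
    [0, 0, 0.1],
    [0, 0, 0.2],
    [0, 0, 0.32],
    [0, 0.07, 0.42],
    [0.016, 0.2, 0.467],
    [0.016, 0.35, 0.467],
    [0.016, 0.5, 0.467],
    [0.016, 0.63, 0.467],
    [0.016, 0.73, 0.467],
    [0.016, 0.8, 0.467],
    [0.016, 0.825, 0.467],
    [0.016, 0.825, 0.467],
    [0.016, 0.825, 0.467],
    [0.016, 0.825, 0.467],
  ],
  turn=[
    [0, 0, 0],
    [0, 0, 0],
    [0, 0, 0],
    [0, 0, 0],
    [0, 0, 0],
    [0, 0, 0],
    [0, 0, 0.0095],
    [0, 0, 0.0095],
    [0, 0, 0.0095],
    [0, 0, 0.0095],
    [0, 0, 0.0095],
    [0, 0, 0.0095],
    [0, 0, 0.0095],
    [0, 0, 0.0095],
    [0, 0, 0.0095],
    [0, 0, 0.0095],
  ],
)

```text
clock: 27.95
tcp_pos: [0.6069, 0.0741, 0.2029]
ee_rot: [180.0, 0.0, 55.6]
force: [-0.0, -0.5, -1.4]
gripper_width: 0.0397
grip_force: 60.4
```

```bash
python3 - <<'E'
from h import *
A=grab('side');s=manip.read_state()
h=cv2.cvtColor(A[0],cv2.COLOR_BGR2HSV)
zb=s['tcp_pos'][2]-.0646
o=(190,80)
q=np.array(T(.043,-.036,0))
m=((h[...,0]<8)|(h[...,0]>172))&(h[...,1]>120)&(h[...,2]>60)
n,l,st,c=cv2.connectedComponentsWithStats(m.astype('uint8'))
for i in range(1,n):
    if st[i,4]>15: print(st[i],c[i].round(1))
im=cv2.resize(A[0][80:230,190:320],None,fx=4,fy=4,interpolation=cv2.INTER_CUBIC)
for z,w in((zb,.02),(zb+.072,.02),(zb+.055,.02),(.034,.023)):
    P=[T(.043+a*w,-.036+b*w,z) for a,b in((1,1),(1,-1),(-1,-1),(-1,1))]
    P=np.array([((proj(p,A)-o)*4+1.5) for p in P]).round().astype(np.int32); cv2.polylines(im,[P],True,(0,255,255),1)
cv2.imwrite('pics/pothover.png',im)
print(q,zb,s['clock'],s['tcp_pos'],s['ee_rot'],s['force'],s['gripper_width'],s['joint_positions'].round(1))
E
```

```text
[117 118   6   4  18] [119.2 119.6]
[159 122  20  12 121] [168.7 127.6]
[267 150  13  11 126] [273.  155.1]
[0.60473529 0.07282884 0.        ] 0.13830587035625208 28.0 [0.60692528 0.07415444 0.20290587] [1.79995492e+02 1.35527752e-02 5.56269872e+01] [ 0.47139827  0.30738569 -0.96975563] 0.03875079868186458 [-4.3 16.9 88.5 -0.  74.6 30. ]
```

View pics/pothover.png

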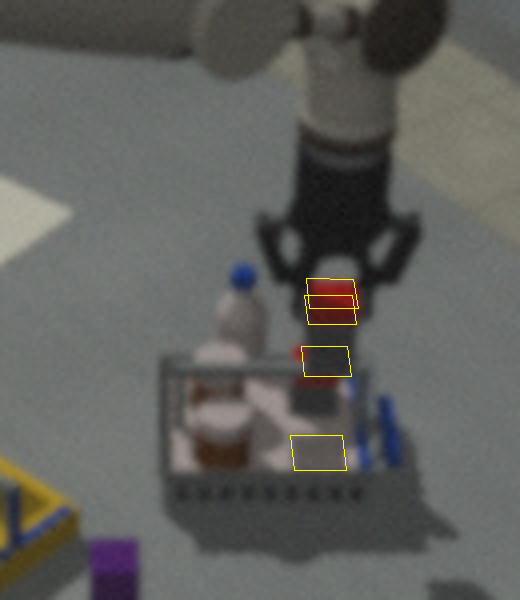

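The view shows the pot upright above its square pocket, with the lid at about (332,300) matching the predicted outline. I have now viewed 11 pictures, one over the limit of 10, so from here on I use numbers only. Lowering the pot.

apply_moves(
  xyz=[
    [0, 0, -0.02],
    [0, 0, -0.06],
    [0, 0, -0.12],
    [0, 0, -0.18],
    [0, 0, -0.24],
    [0, 0, -0.29],
    [0, 0, -0.31],
    [0, 0, -0.32],
    [0, 0, -0.32],
    [0, 0, -0.32],
  ],
  turn=[
    [0, 0, 0],
    [0, 0, 0],
    [0, 0, 0],
    [0, 0, 0],
    [0, 0, 0],
    [0, 0, 0],
    [0, 0, 0],
    [0, 0, 0],
    [0, 0, 0],
    [0, 0, 0],
  ],
)

```text
clock: 29.0
tcp_pos: [0.6075, 0.0753, 0.1078]
ee_rot: [179.9, -0.0, 55.7]
force: [-1.1, -0.4, -1.0]
gripper_width: 0.0394
grip_force: 60.4
```

apply_moves(
  xyz=[
    [0, 0, -0.01],
    [0, 0, -0.02],
    [0, 0, -0.03],
    [0, 0, -0.04],
    [0, 0, -0.05],
    [0, 0, -0.06],
    [0, 0, -0.07],
    [0, 0, -0.08],
    [0, 0, -0.09],
    [0, 0, -0.1],
    [0, 0, -0.1],
  ],
  turn=[
    [0, 0, 0],
    [0, 0, 0],
    [0, 0, 0],
    [0, 0, 0],
    [0, 0, 0],
    [0, 0, 0],
    [0, 0, 0],
    [0, 0, 0],
    [0, 0, 0],
    [0, 0, 0],
    [0, 0, 0],
  ],
)

```text
clock: 30.1
tcp_pos: [0.6064, 0.0754, 0.0763]
ee_rot: [-179.9, 0.0, 55.7]
force: [-0.2, -0.1, 0.1]
gripper_width: 0.0393
grip_force: 60.4
```

apply_moves(
  xyz=[
    [0, 0, -0.003],
    [0, 0, -0.006],
    [0, 0, -0.007],
    [0, 0, -0.007],
  ],
  turn=[
    [0, 0, 0],
    [0, 0, 0],
    [0, 0, 0],
    [0, 0, 0],
  ],
)

```text
clock: 30.5
tcp_pos: [0.6068, 0.0754, 0.0748]
ee_rot: [180.0, -0.0, 55.7]
force: [-0.1, -0.2, -1.4]
gripper_width: 0.0394
grip_force: 60.4
```

apply_moves(
  xyz=[
    [0, 0, -0.002],
    [0, 0, -0.004],
    [0, 0, -0.005],
    [0, 0, -0.005],
  ],
  turn=[
    [0, 0, 0],
    [0, 0, 0],
    [0, 0, 0],
    [0, 0, 0],
  ],
)

```text
clock: 30.9
tcp_pos: [0.6071, 0.0754, 0.0746]
ee_rot: [180.0, -0.0, 55.7]
force: [-3.3, 0.2, 7.1]
gripper_width: 0.039
grip_force: 61.6
```

apply_moves(
  xyz=[
    [0, 0, 0],
    [0, 0, 0],
    [0, 0, 0],
    [0, 0, 0],
    [0, 0, 0.01],
    [0, 0, 0.04],
    [0, 0, 0.1],
    [0, 0, 0.2],
    [0, 0, 0.32],
    [0, 0, 0.44],
    [0, -0.1, 0.55],
    [0, -0.25, 0.6],
    [-0.1, -0.4, 0.6],
    [-0.2, -0.55, 0.6],
    [-0.2, -0.7, 0.6],
    [-0.2, -0.85, 0.6],
    [-0.2, -0.95, 0.6],
    [-0.2, -0.95, 0.6],
    [-0.2, -0.95, 0.6],
  ],
  turn=[
    [0, 0, 0],
    [0, 0, 0],
    [0, 0, 0],
    [0, 0, 0],
    [0, 0, 0],
    [0, 0, 0],
    [0, 0, 0],
    [0, 0, 0],
    [0, 0, 0],
    [0, 0, 0],
    [0, 0, 0],
    [0, 0, 0],
    [0, 0, 0],
    [0, 0, 0],
    [0, 0, 0],
    [0, 0, 0],
    [0, 0, 0],
    [0, 0, 0],
    [0, 0, 0],
  ],
  fingers=0.27,
)

```text
clock: 32.8
tcp_pos: [0.5468, -0.2098, 0.2538]
ee_rot: [180.0, -0.0, 55.6]
force: [-0.4, -0.1, -0.5]
gripper_width: 0.0541
grip_force: 0.0
```

```bash
python3 - <<'E'
from h import *
B=grab('top'); im=B[0]; h=cv2.cvtColor(im,cv2.COLOR_BGR2HSV);H,S,V=h[...,0],h[...,1],h[...,2]
def bl(m,nm,z):
    n,l,s,c=cv2.connectedComponentsWithStats(m.astype('uint8'))
    for i in range(1,n):
        if s[i,4]>=30 and 100<c[i][1]<215 and c[i][0]>150:
            P=np.array([ray(p,B,z)[:2]*1000 for p in np.argwhere(l==i)[:,::-1].astype(float)],np.float32)
            r=cv2.minAreaRect(P); print(nm,c[i].round(1),np.round(r[0],1),np.round(r[1],1),round(r[2],1))
bl(((H<8)|(H>172))&(S>120)&(V>70),'red',.082)
bl((H>100)&(H<128)&(S>120),'blue',.034)
bl((H>20)&(H<34)&(S>120),'yel',.015)
print('bottle cap expected px 212.2,146.6; brush 346.1,120.6')
for x,y in((.043,-.036),(.043,.036)): print('pot expected',np.round(np.array(T(x,y,0))*1000,1))
s=manip.read_state();print(s['clock'],s['tcp_pos'],s['force'],s['gripper_width'])
E
```

```text
red [246.9 147.4] [644.6 132.2] [40.4 39.9] 56.0
red [266.8 160.9] [603.4  71.9] [38.6 40.8] 56.9
blue [268.7 139.9] [679.8  65.3] [84.6 11.5] 55.9
blue [253.4 139.7] [680. 113.] [46.2  6.2] 56.0
blue [212.2 146.7] [657.7 241.8] [22.4 18.7] 0.9
blue [273.1 152.9] [638.4  51.2] [53.8  6.1] 56.0
yel [346.1 120.7] [ 747.6 -182.2] [73.4 17.9] 8.1
bottle cap expected px 212.2,146.6; brush 346.1,120.6
pot expected [604.7  72.8   0. ]
pot expected [645.3 132.3   0. ]
32.85 [ 0.54689059 -0.20896675  0.2537287 ] [0.28761657 0.16809453 0.30587617] 0.05442404842159814
```

```bash
python3 -c "
from workcell import manip
print(manip.hand_in())"
```

```text
the job is handed in; nothing more can be done
None
```

I handed the job in at about 33 s: the carrier is turned and home, and the jar and pot are released on their pocket floors. The bottle and brush have not moved, but I did not re-measure the cup, and I viewed 11 pictures against the limit of 10.

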